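# Back off the vial clamp by its knurled wheel, counting turns

## Task

Loosen the little vial clamp with a fingertip: stroke across the top of the rim of its brass knurled wheel, again and again, so that the wheel turns anticlockwise as seen from its free end (the robot's side). Count as you go: bring the white line on the wheel up to the top, then give exactly two more full turns, and leave the line pointing straight up. Only touch the rim: do not pinch the wheel or touch the dark hub on its end, leave the vial standing in the clamp, do not lift anything, and do not disturb the things around.

Things in the scene. Friction and masses are not known exactly. Their poses are not given: they have to be found in the camera images.
- clamp: Vial clamp fixed to the bench: aluminium base 165 x 64 x 12 mm, blue jaws, long side along its x axis. Origin at the centre of its underside, z up; the -x end (towards the robot) carries the brass wheel, the +x end the fixed jaw (68 mm high). Yaw within 20 degrees of zero. Behind the wheel the yoke, 66 mm high, begins 13 mm from the wheel's rear face.
- rim_top (a point): Top of the wheel's rim at rest, mid-width; at [-64, 0, 70] mm in the clamp's frame, same axes, does not move with the wheel. Brass knurled wheel, radius 15 mm, 18 mm wide, axis along the clamp's x. Wheel and screw float on a spring: they give downward up to 5 mm, 1.6 N per mm; pressed 2 to 4 mm, a stroke of 12 mm to either side of the top hardly slips; farther out the fingertip leaves the rim.
- wheel (a joint): Turn of the wheel, rad; grows as it loosens (rim's top goes to the clamp's +y, the robot's left). 0 = white line straight up the first time; starts between -2.4 and -0.4 (line on the right seen from the robot); 12.566 = up again after two more full turns. Stays where left; turns farther and back; needs about 1 N at the rim. The line runs across rim, front face and hub.
- hub: Dark round hub on the free (-x) end of the wheel, 20 mm diameter, standing 5 mm proud of the wheel's front face, turning with it. Origin on the axis at mid-width of the wheel. Not to be touched.
- vial_mid (a point): Centre (half-way up) of the small glass vial with green cap, 22 mm diameter, 45 mm tall, loose, standing between the jaws 100 mm behind the wheel, its foot 25 mm above the bench, top at 70 mm. To be left standing.
- jaw (a joint): Opening of the clamp's moving jaw, m, driven by the wheel: 3 mm per full turn, towards the wheel; 0 when the wheel is at 0, 0.006 after two full turns.
- petri_mid (a point): Centre of a round petri dish, 61 mm diameter, 14 mm tall, loose bystander on the bench.
- stopper_1_mid (a point): Centre of a red rubber stopper, 23 mm diameter, 22 mm tall, loose bystander on the bench.
- timer_mid (a point): Centre of a white bench timer, 58 x 66 x 18 mm, loose bystander on the bench.
Things that resemble listed ones, but are neither listed nor needed, are in the scene too. Of the things that look like the part that bears vial_mid, the smallest one is meant.

How it is judged (in metres and radians):
On the way:
1. the white line has come up to the top and one full turn more (value of joint wheel between 5.9 and 11.5 rad), for 0.1 s.
At the end, for the whole second after the job is handed in: The wheel stands at two full turns past the first time its line was up (12.57 rad, within 0.4 rad or 23 degrees), the jaw is open 6 mm accordingly (within 0.5 mm), the vial stands upright within 6 mm of where it was (value of joint wheel between 12.166 and 12.966 rad and value of joint jaw between 0.0055 and 0.0065 m and angle between vial_mid's own z axis and vertical below 0.1 rad and distance of vial_mid from where it was at the start of the episode below 0.006 m); the robot touches nothing.
It fails at once if the hub on the wheel's end is touched (the wheel is pinched) (contact force between the fingers and hub above 2 N).
It fails at once if the vial is lifted, shoved or tipped (distance of vial_mid from where it was at the start of the episode above 0.012 m or angle between vial_mid's own z axis and vertical above 0.3 rad).
It fails at once if a bystander is moved or lifted (distance of any of petri_mid, stopper_1_mid, timer_mid from where it was at the start of the episode above 0.015 m).
It also fails if it takes over 54 s, if anything falls off the work surface, if the arm or the gripper's body presses on something with over 40 N, if the wrist force passes 120 N, or if a joint passes its speed limit or range.

## Robot

A 6-joint arm with a two-finger parallel gripper is mounted at the origin on a cart in front of the work surface, level with it; the furniture and walls round the work are solid. World frame = base frame: x ahead of the robot, y to its left, z up, the work surface at z = 0. Lengths are in mm, angles in rad, forces in N, time in s.
With the tool pointing down it reaches from about 275 to 750 mm from the base axis. Payload 10.2 kg.
Tool frame: the origin (TCP) lies midway between the tips of the shut fingers; the grasp point (between the pads) lies grasp_offset behind it (grasp_offset is the distance from the TCP to the grasp point, in mm); x points along the fingers, z is the direction in which the jaws open and shut, and the axes are right-handed (so a half turn about x gives the same grasp; the last joint's range is limited). The gripper opens to 85 mm and grips with 20 to 120 N. Pads are 22 mm wide; open, the fingers measure 114 mm over their backs; the gripper's body (76 mm by 85 mm) begins 54 mm behind the grasp point. The pads swing forward as they close: fully open they stand 13 mm farther back than shut.
Start: joints at [0.955, 0.313, 1.498, -0, 1.331, -0.223], TCP at [200.971, 485.017, 231.294] pointing down, gripper open.
Joint ranges: [-2.94, 2.94], [-0.97, 2.17], [0.19, 2.56], [-1.23, 4.37], [0.02, 3.11], [-2.88, 2.88]. Speed limits (rad/s): [2.39, 2.39, 3.01, 3.14, 3.14, 3.14].

## Interface

Orientations are given as a unit quaternion [w, x, y, z].
In Python, from rig import sense, capture, calibration, finish_job, grasp_offset gives the robot as it stands.
- The arm moves only by the shell command python3 -m jog 'ROWS' [FORCE]. ROWS is JSON, a list of rows, each an object with "linear": the shift along the tool's x, y, z scaled (see below), a list of three; "rotation": the turn, a rotation vector about the tool's x, y, z scaled (see below), a list of three; "grip": the finger opening in mm, from 0 to 85.4. A call has 1 to 20 rows; each row is the pose to reach, as a shift and turn from the pose measured when the call began, along the tool's axes at that moment; what a row does not reach only later rows make up. The controller multiplies each number of a shift by 0.3 m and each number of a turn by 0.5 rad. A row lasts 1/12 s, in which the tool goes at most 41.7 mm and 7.16 degrees, less where a joint would pass 70% of its speed; a pose out of reach is approached as far as the arm can. A call with a number of a shift or a turn outside -1 to 1 is refused whole. A call with a gripper value outside its range is refused whole. The fingers move at their own pace and stop on an object; FORCE is the grip in N (left out, the last holds). Time passes only in rows, so rows that repeat a pose let the fingers close. It gives the time, the measured TCP pose, the force and the opening at its end, in the units of the state.
- sense(): the state, without advancing time (a new reading comes with each control period).
- capture(name): name is "scene" or "top" or "wrist"; returns (picture, depth): 384x512x3 uint8, red, green, blue; 384x512 float32, mm along the optical axis (not along the pixel's ray), 0 where there is no reading.
- calibration(name): a dict with "intrinsics" (3x3 intrinsics, pixels), "world_from_camera" (4x4, takes a point from camera to world coordinates). Camera axes: x right, y up, looking along -z (the intrinsics and any distortion apply to the point x, -y, -z); pixel columns grow to the right and rows downward; lengths in mm; the calibration is good to about 2 mm. The wrist camera is an equidistant fisheye: a pixel r from the principal point sees the ray r / f radians off the axis. A picture is of the moment at which its call begins: read the wrist's pose just before it. calibration takes no time and is no camera call; for the wrist camera it gives the pose at the moment of the call.
- finish_job(): hands the job in, once; it reports no verdict.
The state is a dict: "time_s": time; "joints": joint angles; "dq": joint speeds; "tau": joint torques, N m; "eef_pos": TCP position; "ee_rot": TCP orientation; "force": force on the tool from outside, world axes, zero at the start; "wrist_torque": the same for the moment, N m; "grip_width": opening from 0.0 (shut) to 1.0 (fully open).
Only numpy, scipy, OpenCV 4.12 (cv2) and the standard library are available. Lean on these libraries where they do the work, as an engineer would, in place of code of your own. Each camera call takes 0.05 s, during which the arm holds its last target.

## Working session

There is one attempt and no reset: what is moved stays moved. The work goes in short steps, Python scripts to look and compute and a shell command to move; the robot and the scene stay as the last step left them, time stands still between calls to the robot, and variables do not carry over. Pictures are saved under pics/ and viewed, and the job is handed in when it is done.

```bash
mkdir -p pics; ls
cat > h.py <<'E'
import numpy as np,cv2
from rig import sense,capture,calibration,grasp_offset
def snap(n,f):
    c=calibration(n);p,d=capture(n);cv2.imwrite('pics/'+f+'.png',p[...,::-1]);np.savez('pics/'+f+'.npz',p=p,d=d,K=c['intrinsics'],T=c['world_from_camera']);return p,d,c
def load(f):
    z=np.load('pics/'+f+'.npz');return z['p'],z['d'],z['K'],z['T']
def pts(d,K,T):
    v,u=np.indices(d.shape);X=(u-K[0,2])/K[0,0]*d;Y=-(v-K[1,2])/K[1,1]*d
    P=np.stack([X,Y,-d,np.ones_like(d)],-1);return (P@np.array(T).T)[...,:3]
E
python3 - <<'E'
from h import *
s=sense();print(s, grasp_offset)
for n in('scene','top','wrist'):
    p,d,c=snap(n,n+'0');print(n,np.round(c['intrinsics'],1).tolist(),np.round(c['world_from_camera'],3).tolist(),[k for k in c])
E
```

```text
pics
{'time_s': 0.0, 'joints': array([ 9.54619128e-01,  3.13455580e-01,  1.49846229e+00,  1.94933853e-05,
        1.33102867e+00, -2.23433025e-01]), 'dq': array([ 0.0006716 ,  0.00034088, -0.00038257, -0.00167596, -0.00048296,
       -0.00075852]), 'tau': array([ 6.08661667e-04, -4.12273550e+01, -2.59742528e+01, -1.39375661e-04,
        4.20740369e-03,  4.71177418e-05]), 'eef_pos': array([200.79190196, 484.79031467, 230.72274538]), 'ee_rot': array([ 0.58749801, -0.39299764,  0.58839686,  0.39266789]), 'force': array([-0.11083163, -0.71820879, -0.35453964]), 'wrist_torque': array([-0.03931159,  0.0003231 , -0.00233069]), 'grip_width': 0.9972042745931159} 18.700000000000003
scene [[493.3, 0.0, 250.3], [0.0, 493.3, 181.8], [0.0, 0.0, 1.0]] [[0.895, 0.263, -0.36, 147.727], [-0.445, 0.559, -0.699, -477.513], [0.018, 0.786, 0.618, 680.171], [0.0, 0.0, 0.0, 1.0]] ['intrinsics', 'world_from_camera']
top [[494.5, 0.0, 250.3], [0.0, 494.5, 195.3], [0.0, 0.0, 1.0]] [[0.005, 0.981, -0.194, 286.73], [-1.0, 0.009, 0.021, 192.51], [0.022, 0.193, 0.981, 1112.022], [0.0, 0.0, 0.0, 1.0]] ['intrinsics', 'world_from_camera']
wrist [[297.3, 0.0, 252.6], [0.0, 297.3, 191.5], [0.0, 0.0, 1.0]] [[0.382, -0.881, -0.278, 130.148], [0.924, 0.365, 0.115, 513.775], [-0.0, -0.301, 0.954, 373.468], [0.0, 0.0, 0.0, 1.0]] ['intrinsics', 'world_from_camera']
```

View pics/scene0.png

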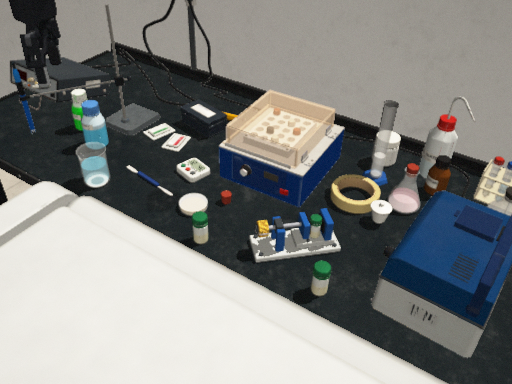

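View pics/top0.png

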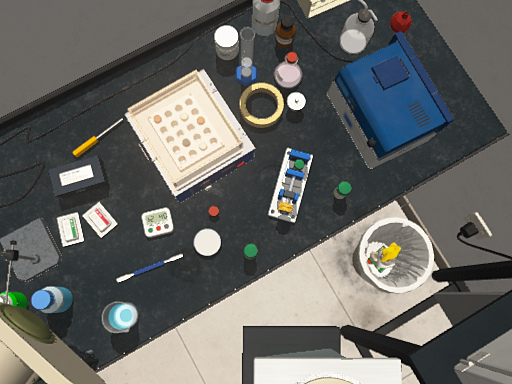

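View pics/wrist0.png

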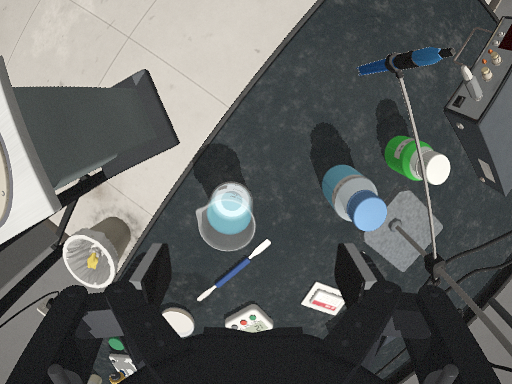

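The clamp is at scene (293,240) and top (290,185). Its brass wheel is at scene (263,228) and top (286,207). There are three green-capped vials: in the clamp at scene (315,225), and free-standing at (201,228) and (320,278). The one in the clamp is the smallest. Next I'll crop and measure.

Run:
```python
from h import *
p,d,K,T=load('scene0');a=cv2.resize(p[195:270,235:355],None,fx=5,fy=5,interpolation=2)
p2,d2,K2,T2=load('top0');b=cv2.resize(p2[140:230,255:325],None,fx=5,fy=5,interpolation=2)
cv2.imwrite('pics/c1.png',a[...,::-1]);cv2.imwrite('pics/c2.png',b[...,::-1])
for n,(p,d,K,T),box in(('scene',(p,d,K,T),(195,270,235,355)),('top',(p2,d2,K2,T2),(140,230,255,325))):
    P=pts(d,K,T);h=cv2.cvtColor(p,cv2.COLOR_RGB2HSV);m0=np.zeros(d.shape,bool);m0[box[0]:box[1],box[2]:box[3]]=1
    for nm,lo,hi in(('brass',(15,120,120),(30,255,255)),('green',(50,100,40),(85,255,255)),('blue',(100,120,50),(125,255,255)),('alu',(0,0,150),(179,50,255))):
        m=(cv2.inRange(h,lo,hi)>0)&m0&(d>0);q=P[m];v,u=np.where(m)
        print(n,nm,m.sum(),u.mean().round(1),v.mean().round(1),np.round(np.median(q,0),1),np.round(np.percentile(q,[3,97],axis=0),1).tolist())
        if nm=='alu': 
            q=q[(q[:,2]<25)];r=cv2.minAreaRect(q[:,:2].astype(np.float32));print(r)
```

```text
scene brass 157 269.9 225.0 [468.6  89.4  67.2] [[459.3, 81.7, 11.4], [683.1, 125.2, 72.5]]
scene green 266 319.0 244.7 [525.6 -22.4  63.8] [[503.2, -41.8, 55.7], [573.3, 73.5, 72.9]]
scene blue 997 300.4 220.1 [567.   71.5  46.7] [[488.1, 42.7, 9.0], [605.1, 204.7, 70.1]]
scene alu 732 292.3 244.0 [519.8  62.2  13.2] [[452.4, 32.3, 8.9], [603.5, 117.5, 59.5]]
((531.9503173828125, 78.72887420654297), (65.44625854492188, 162.97027587890625), 74.5169677734375)
top brass 111 285.0 206.7 [468.2  95.6  67.7] [[459.4, 81.8, 58.6], [478.3, 108.2, 72.1]]
top green 79 298.8 163.5 [564.   64.3  70.3] [[553.5, 55.5, 59.7], [576.7, 73.2, 74.2]]
top blue 340 295.4 170.1 [547.4  70.6  65.9] [[486.9, 43.8, 9.5], [605.5, 105.2, 71.3]]
top alu 841 287.9 188.0 [520.7  86.8  12.6] [[452.6, 34.2, 7.9], [600.0, 121.8, 58.6]]
((532.7557983398438, 76.45875549316406), (63.0311393737793, 168.68128967285156), 74.3936767578125)
```

View pics/c1.png

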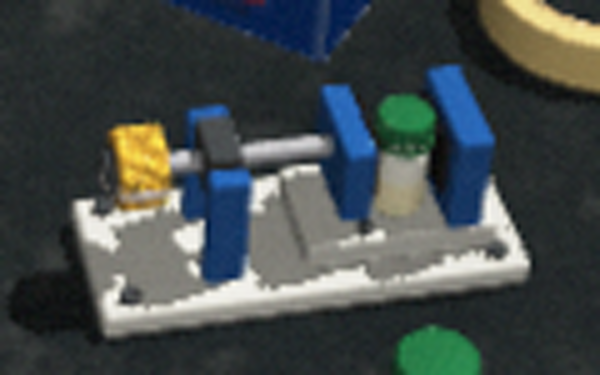

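View pics/c2.png

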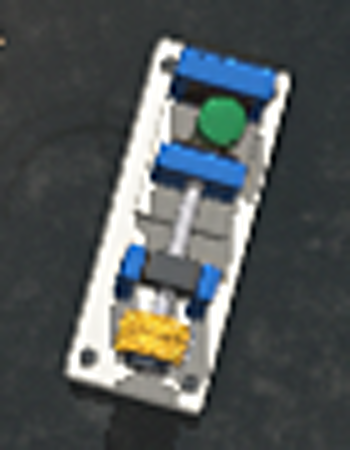

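```bash
cat >> h.py <<'E'
from scipy.spatial.transform import Rotation as Ro
def tool(s=None):
    s=s or sense();q=s['ee_rot'];return np.array(s['eef_pos']),Ro.from_quat([q[1],q[2],q[3],q[0]])
def plan(tp,tR,s=None):
    p,R=tool(s);l=R.inv().apply(np.array(tp)-p)/300;r=(R.inv()*tR).as_rotvec()/.5
    print('pos',p.round(1),'linear',l.round(4).tolist(),'rot',r.round(4).tolist(),'mm/deg',(l*300).round(1),np.degrees(r*.5).round(1))
def down(yaw): # tool x down, tool y along yaw, tool z = x cross y
    x=np.array([0,0,-1.]);y=np.array([np.cos(yaw),np.sin(yaw),0]);return Ro.from_matrix(np.stack([x,y,np.cross(x,y)],1))
E
python3 - <<'E'
from h import *
p,R=tool();print(R.as_matrix().round(3))
c=calibration('wrist')['world_from_camera'];print(R.inv().apply(np.array(c)[:3,3]-p))
y=np.radians(-15.6)
for a in(0,90,180,270):
    print(a);plan([470.5,95,110],down(y+np.radians(a)))
# second estimate of clamp yaw from blue jaws tops & base outline
for f in('scene0','top0'):
    P_,d,K,T=load(f);P=pts(d,K,T);h=cv2.cvtColor(P_,cv2.COLOR_RGB2HSV)
    m=(cv2.inRange(h,(100,120,50),(125,255,255))>0)&(P[...,2]>60)&(P[...,2]<75)&(abs(P[...,0]-535)<80)&(abs(P[...,1]-75)<50)
    n,l=cv2.connectedComponents(m.astype(np.uint8))
    for i in range(1,n):
        q=P[l==i]
        if len(q)>8: print(f,len(q),np.median(q,0).round(1),cv2.minAreaRect(q[:,:2].astype(np.float32)))
E
```

```text
[[-0.001 -0.924  0.383]
 [-0.001  0.383  0.924]
 [-1.     0.    -0.001]]
[-142.63658078   76.41595816   -0.48081625]
0
pos [200.9 484.9 230.9] linear [0.4035, -1.3279, -0.8563] rot [6.0422, -0.0008, 0.0027] mm/deg [ 121.  -398.4 -256.9] [ 1.731e+02 -0.000e+00  1.000e-01]
90
pos [200.9 484.9 230.9] linear [0.4035, -1.3279, -0.8563] rot [2.9006, -0.0018, 0.001] mm/deg [ 121.  -398.4 -256.9] [83.1 -0.1  0. ]
180
pos [200.9 484.9 230.9] linear [0.4035, -1.3279, -0.8563] rot [-0.241, -0.0018, -0.0005] mm/deg [ 121.  -398.4 -256.9] [-6.9 -0.1 -0. ]
270
pos [200.9 484.9 230.9] linear [0.4035, -1.3279, -0.8563] rot [-3.3826, -0.001, -0.0018] mm/deg [ 121.  -398.4 -256.9] [-96.9  -0.   -0.1]
scene0 161 [585.4  60.1  68.8] ((587.12158203125, 64.17948150634766), (46.5779914855957, 14.220290184020996), 73.96429443359375)
scene0 129 [544.5  72.   67.5] ((546.311279296875, 74.57310485839844), (39.14872360229492, 13.645139694213867), 76.908447265625)
scene0 23 [502.4 106.   62.7] ((502.46673583984375, 102.89447784423828), (12.899026870727539, 15.31141471862793), 65.26763916015625)
scene0 30 [493.8  72.3  62.6] ((494.58404541015625, 71.8113784790039), (14.341375350952148, 9.780099868774414), 3.305720567703247)
top0 121 [585.1  61.1  67.7] ((585.1862182617188, 61.75082778930664), (43.05025863647461, 15.500150680541992), 74.78410339355469)
top0 105 [543.6  72.8  66.8] ((544.427001953125, 73.1613998413086), (38.59085464477539, 15.730298042297363), 71.7258529663086)
top0 22 [502.  103.2  62.2] ((502.4471130371094, 102.85289764404297), (6.820100784301758, 14.514626502990723), 75.50663757324219)
top0 25 [492.9  71.1  62.1] ((493.16607666015625, 70.90681457519531), (8.886512756347656, 13.323243141174316), 87.51266479492188)
```

```bash
python3 -m jog '[{"linear":[0,-0.1,-0.065],"rotation":[0,0,0],"grip":0},{"linear":[0,-0.2,-0.13],"rotation":[0,0,0],"grip":0},{"linear":[0,-0.3,-0.195],"rotation":[-0.05,0,0],"grip":0},{"linear":[0,-0.4,-0.26],"rotation":[-0.1,0,0],"grip":0},{"linear":[0,-0.5,-0.325],"rotation":[-0.15,0,0],"grip":0},{"linear":[0,-0.6,-0.39],"rotation":[-0.2,0,0],"grip":0},{"linear":[0,-0.7,-0.455],"rotation":[-0.23,0,0],"grip":0},{"linear":[0,-0.8,-0.52],"rotation":[-0.23,0,0],"grip":0},{"linear":[0,-0.9,-0.585],"rotation":[-0.23,0,0],"grip":0},{"linear":[0,-0.95,-0.61],"rotation":[-0.23,0,0],"grip":0},{"linear":[0,-0.95,-0.61],"rotation":[-0.23,0,0],"grip":0}]' 30
python3 - <<'E'
from h import *
s=sense();print(s['time_s'],s['force'],s['grip_width'])
plan([469.5,95.4,150],down(np.radians(180-16)))
snap('wrist','w1')
E
```

```text
time_s: 1.07
eef_pos: [395.8, 204.4, 230.8]
ee_rot: [0.565, -0.425, 0.566, 0.425]
force: [0.2, 0.2, 0.2]
grip_width: 0.002
1.0667 [0.24454235 0.24378168 0.16143391] 0.0018008223567022635
pos [395.8 204.4 230.8] linear [0.2695, -0.3372, -0.2802] rot [-0.0051, -0.0028, -0.0003] mm/deg [  80.9 -101.1  -84.1] [-0.1 -0.1 -0. ]
```

View pics/w1.png

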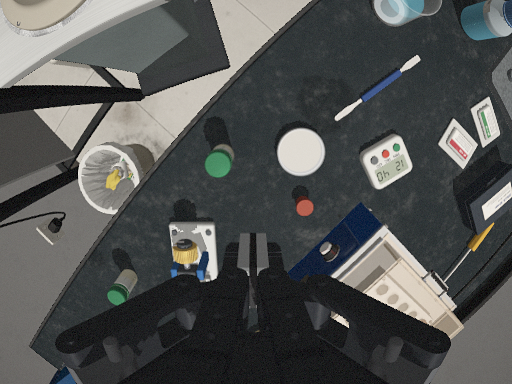

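The wrist view shows the brass wheel at (185,250), with the shut fingertips at about (255,240). Next I'll move above the wheel.

```bash
python3 -m jog '[{"linear":[0.06,-0.09,-0.075],"rotation":[0,0,0],"grip":0},{"linear":[0.13,-0.18,-0.15],"rotation":[0,0,0],"grip":0},{"linear":[0.2,-0.27,-0.22],"rotation":[0,0,0],"grip":0},{"linear":[0.26,-0.337,-0.28],"rotation":[0,0,0],"grip":0},{"linear":[0.32,-0.337,-0.28],"rotation":[0,0,0],"grip":0},{"linear":[0.35,-0.337,-0.28],"rotation":[0,0,0],"grip":0},{"linear":[0.35,-0.337,-0.28],"rotation":[0,0,0],"grip":0}]'
python3 - <<'E'
from h import *
s=sense();print(s['time_s'],s['force'],s['grip_width'])
plan([469.5,95.4,75],down(np.radians(180-16)))
p,d,c=snap('wrist','w2');ps,ds,cs=snap('scene','s2')
v=np.hstack([cv2.resize(p[150:290,180:330],(450,420),interpolation=2),cv2.resize(ps[190:260,235:295],(360,420),interpolation=2)])
cv2.imwrite('pics/c3.png',v[...,::-1])
E
```

```text
time_s: 1.7
eef_pos: [466.9, 98.0, 124.1]
ee_rot: [0.563, -0.424, 0.566, 0.426]
force: [-0.2, 0.4, -0.0]
grip_width: 0.002
1.7 [-0.23627864  0.43391983 -0.0277891 ] 0.0019378829197938283
pos [466.9  98.  124.1] linear [0.1637, -0.0113, -0.0056] rot [-0.0011, -0.0036, -0.0097] mm/deg [49.1 -3.4 -1.7] [-0.  -0.1 -0.3]
```

View pics/c3.png

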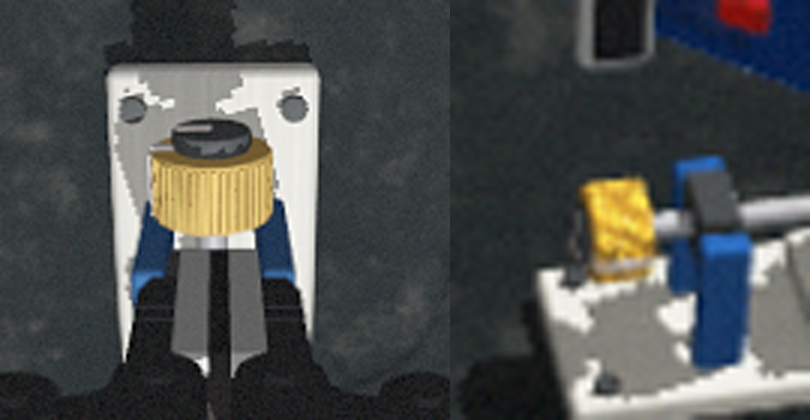

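View pics/w2.png

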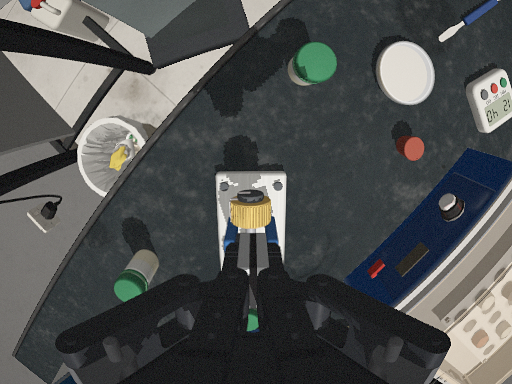

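The wrist crop shows the line pointing to the robot's right (hub stroke at crop (178,129) from the centre (212,137)), so the wheel is at about -1.7 rad. Before touching it I'll measure the wheel from the wrist view.

```bash
cat >> h.py <<'E'
def wpts(d,K,T):
    v,u=np.indices(d.shape);x=(u-K[0,2])/K[0,0];y=(v-K[1,2])/K[1,1];r=np.hypot(x,y)+1e-9;t=np.tan(r)/r*d
    P=np.stack([x*t,-y*t,-d,np.ones_like(d)],-1);return (P@np.array(T).T)[...,:3]
E
python3 - <<'E'
from h import *
p,d,K,T=load('w2');P=wpts(d,K,T);h=cv2.cvtColor(p,cv2.COLOR_RGB2HSV)
m=(cv2.inRange(h,(14,80,80),(32,255,255))>0);m[:185]=0;m[240:]=0;m[:,:220]=0;m[:,285:]=0;m&=d>0
R=Ro.from_euler('z',-16,degrees=True);q=R.inv().apply(P[m]-[469.5,95.4,0])
print(m.sum(),np.percentile(q,[2,10,50,90,98],axis=0).round(1))
t=q[q[:,2]>67];print('toppart',len(t),t.mean(0),t.min(0),t.max(0))
# circle fit of rim
k=q[(q[:,2]>58)&(q[:,0]>-8)];A=np.c_[2*k[:,1:],np.ones(len(k))];s=np.linalg.lstsq(A,(k[:,1:]**2).sum(1),rcond=None)[0];print('centre y,z',s[:2],'r',np.sqrt(s[2]+s[0]**2+s[1]**2))
E
```

```text
1029 [[ -7.7 -14.1  54.9]
 [ -7.3 -11.6  61. ]
 [ -0.3   0.2  67.7]
 [  7.9  11.4  70.2]
 [  9.7  14.3  70.9]]
toppart 603 [ 0.88840765 -0.570077   69.06243252] [ -7.75766312 -10.81469278  67.03039906] [10.50782312 10.30928506 71.53115159]
centre y,z [-0.59823795 57.08209689] r 13.217116406862775
```

```bash
python3 -m jog '[{"linear":[0.08,-0.013,-0.04],"rotation":[0,0,0],"grip":0},{"linear":[0.15,-0.013,-0.04],"rotation":[0,0,0],"grip":0},{"linear":[0.17,-0.013,-0.04],"rotation":[0,0,0],"grip":0},{"linear":[0.185,-0.013,-0.04],"rotation":[0,0,0],"grip":0},{"linear":[0.19,-0.013,-0.04],"rotation":[0,0,0],"grip":0},{"linear":[0.19,-0.013,-0.04],"rotation":[0,0,0],"grip":0}]'
python3 - <<'E'
from h import *
R=Ro.from_euler('z',-16,degrees=True)
p,_=tool();print(p,R.inv().apply(p-[469.5,95.4,0]),sense()['force'])
p,d,c=snap('wrist','w3')
cv2.imwrite('pics/c4.png',cv2.resize(p[150:290,180:330],(600,560),interpolation=2)[...,::-1])
E
```

```text
time_s: 2.3
eef_pos: [469.0, 85.9, 70.3]
ee_rot: [0.565, -0.426, 0.564, 0.425]
force: [0.2, -0.1, 1.0]
grip_width: -0.005
[469.01748236  85.85149332  70.30342403] [ 2.1680994  -9.31161361 70.30342403] [ 0.15872259 -0.11091454  1.04003867]
```

View pics/c4.png

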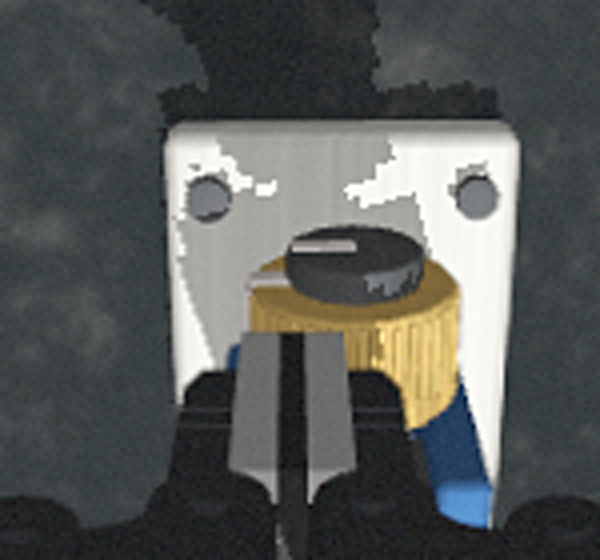

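```bash
python3 -m jog '[{"linear":[0.011,0,0],"rotation":[0,0,0],"grip":0},{"linear":[0.011,0,0],"rotation":[0,0,0],"grip":0},{"linear":[0.011,0,0.015],"rotation":[0,0,0],"grip":0},{"linear":[0.011,0,0.03],"rotation":[0,0,0],"grip":0},{"linear":[0.011,0,0.045],"rotation":[0,0,0],"grip":0}]'
python3 - <<'E'
from h import *
R=Ro.from_euler('z',-16,degrees=True)
p,_=tool();print(p,R.inv().apply(p-[469.5,95.4,0]),sense()['force'])
p,d,c=snap('wrist','w4');p,_=tool();print(p,R.inv().apply(p-[469.5,95.4,0]),sense()['force'])
p=load('w4')[0]
cv2.imwrite('pics/c5.png',cv2.resize(p[150:290,180:330],(600,560),interpolation=2)[...,::-1])
E
```

```text
time_s: 2.77
eef_pos: [473.2, 99.2, 67.5]
ee_rot: [0.565, -0.426, 0.564, 0.425]
force: [-1.0, -0.6, 4.2]
grip_width: 0.001
[473.2395147   99.15331577  67.49456002] [ 2.56009821  4.63866863 67.49456002] [-1.01139217 -0.56305689  4.24900486]
[473.38667171  99.74672575  67.4645099 ] [ 2.53798865  5.24965288 67.4645099 ] [0.3517942  0.03632157 3.45324302]
```

View pics/c5.png

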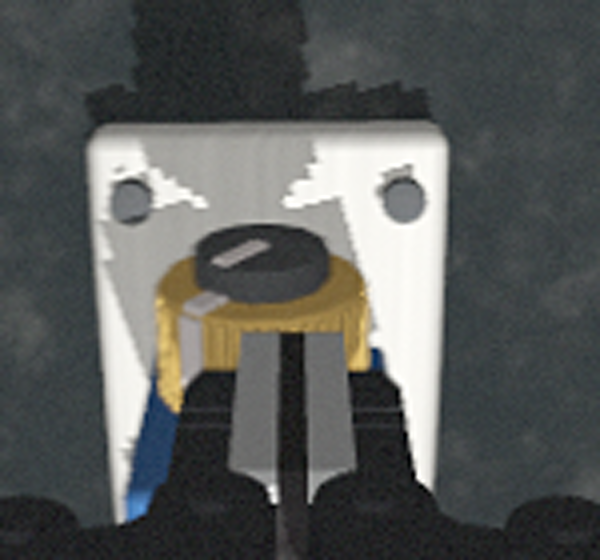

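It turns: the line has moved from the far left to the upper left (-0.8 rad or so), and the press is about 4 N. I'll finish this stroke and make one more full one.

```bash
python3 -m jog '[{"linear":[0.003,0,0.012],"rotation":[0,0,0],"grip":0},{"linear":[0.003,0,0.022],"rotation":[0,0,0],"grip":0},{"linear":[0.003,0,0.022],"rotation":[0,0,0],"grip":0},{"linear":[-0.03,0,0.022],"rotation":[0,0,0],"grip":0},{"linear":[-0.03,0,-0.015],"rotation":[0,0,0],"grip":0},{"linear":[-0.03,0,-0.053],"rotation":[0,0,0],"grip":0},{"linear":[-0.02,0,-0.053],"rotation":[0,0,0],"grip":0},{"linear":[0.003,0,-0.053],"rotation":[0,0,0],"grip":0},{"linear":[0.003,0,-0.053],"rotation":[0,0,0],"grip":0},{"linear":[0.003,0,-0.038],"rotation":[0,0,0],"grip":0},{"linear":[0.003,0,-0.023],"rotation":[0,0,0],"grip":0},{"linear":[0.003,0,-0.008],"rotation":[0,0,0],"grip":0},{"linear":[0.003,0,0.007],"rotation":[0,0,0],"grip":0},{"linear":[0.003,0,0.022],"rotation":[0,0,0],"grip":0},{"linear":[0.003,0,0.022],"rotation":[0,0,0],"grip":0}]'
cat > look.py <<'E'
from h import *
import sys
n=sys.argv[1];R=Ro.from_euler('z',-16,degrees=True)
s=sense();p,_=tool(s);print(s['time_s'],'clamp',R.inv().apply(p-[469.5,95.4,0]).round(1),s['force'].round(1))
p,d,c=snap('wrist',n);p2,_,_=snap('scene',n+'s')
v=np.hstack([cv2.resize(p[150:290,180:330],(450,420),interpolation=2),cv2.resize(p2[190:260,235:295],(345,420),interpolation=2)])
cv2.imwrite('pics/'+n+'c.png',v[...,::-1])
E
python3 look.py w5
```

```text
time_s: 4.07
eef_pos: [475.5, 107.1, 66.5]
ee_rot: [0.565, -0.427, 0.564, 0.425]
force: [1.9, 2.3, 2.2]
grip_width: 0.001
4.0667 clamp [ 2.6 12.9 66.5] [1.9 2.3 2.2]
```

View pics/w5c.png

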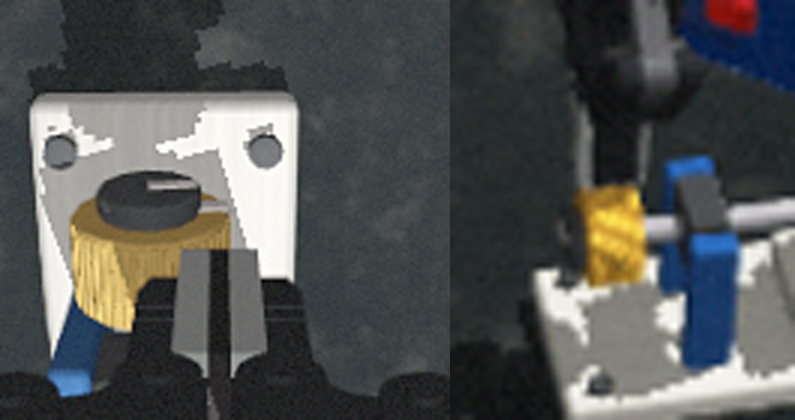

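```bash
python3 -m jog '[{"linear":[-0.035,0,0],"rotation":[0,0,0],"grip":0},{"linear":[-0.035,0,-0.04],"rotation":[0,0,0],"grip":0},{"linear":[-0.033,0,-0.08],"rotation":[0,0,0],"grip":0},{"linear":[-0.01,0,-0.08],"rotation":[0,0,0],"grip":0},{"linear":[0,0,-0.08],"rotation":[0,0,0],"grip":0},{"linear":[0,0,-0.062],"rotation":[0,0,0],"grip":0},{"linear":[0,0,-0.044],"rotation":[0,0,0],"grip":0},{"linear":[0,0,-0.026],"rotation":[0,0,0],"grip":0},{"linear":[0,0,-0.008],"rotation":[0,0,0],"grip":0},{"linear":[0,0,-0.008],"rotation":[0,0,0],"grip":0},{"linear":[-0.035,0,-0.008],"rotation":[0,0,0],"grip":0},{"linear":[-0.035,0,-0.04],"rotation":[0,0,0],"grip":0},{"linear":[-0.033,0,-0.08],"rotation":[0,0,0],"grip":0},{"linear":[-0.01,0,-0.08],"rotation":[0,0,0],"grip":0},{"linear":[0,0,-0.08],"rotation":[0,0,0],"grip":0},{"linear":[0,0,-0.062],"rotation":[0,0,0],"grip":0},{"linear":[0,0,-0.044],"rotation":[0,0,0],"grip":0},{"linear":[0,0,-0.026],"rotation":[0,0,0],"grip":0},{"linear":[0,0,-0.008],"rotation":[0,0,0],"grip":0},{"linear":[0,0,-0.008],"rotation":[0,0,0],"grip":0}]'
python3 look.py w6
```

```text
time_s: 5.83
eef_pos: [475.1, 105.5, 66.5]
ee_rot: [0.565, -0.427, 0.563, 0.426]
force: [0.5, 2.3, 4.0]
grip_width: -0.002
5.8333 clamp [ 2.6 11.2 66.5] [0.5 2.3 4. ]
```

View pics/w6c.png

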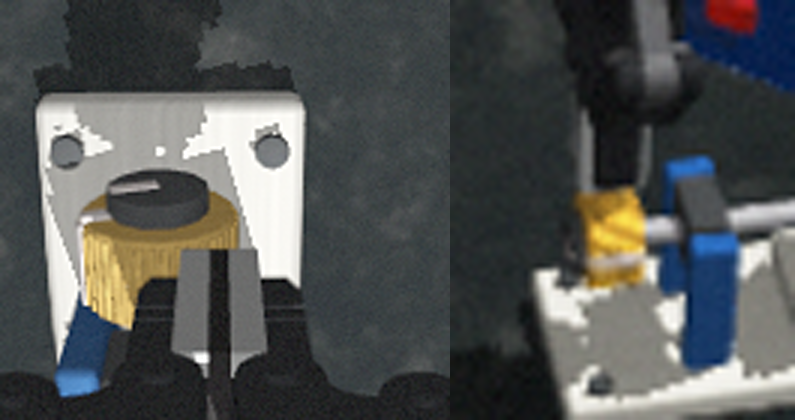

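```bash
python3 -m jog '[{"linear":[-0.035,0,0],"rotation":[0,0,0],"grip":0},{"linear":[-0.035,0,-0.04],"rotation":[0,0,0],"grip":0},{"linear":[-0.033,0,-0.075],"rotation":[0,0,0],"grip":0},{"linear":[-0.01,0,-0.075],"rotation":[0,0,0],"grip":0},{"linear":[0,0,-0.075],"rotation":[0,0,0],"grip":0},{"linear":[0,0,-0.057],"rotation":[0,0,0],"grip":0},{"linear":[0,0,-0.039],"rotation":[0,0,0],"grip":0},{"linear":[0,0,-0.021],"rotation":[0,0,0],"grip":0},{"linear":[0,0,-0.003],"rotation":[0,0,0],"grip":0},{"linear":[0,0,-0.003],"rotation":[0,0,0],"grip":0},{"linear":[-0.035,0,-0.003],"rotation":[0,0,0],"grip":0},{"linear":[-0.035,0,-0.04],"rotation":[0,0,0],"grip":0},{"linear":[-0.033,0,-0.075],"rotation":[0,0,0],"grip":0},{"linear":[-0.01,0,-0.075],"rotation":[0,0,0],"grip":0},{"linear":[0,0,-0.075],"rotation":[0,0,0],"grip":0},{"linear":[0,0,-0.057],"rotation":[0,0,0],"grip":0},{"linear":[0,0,-0.039],"rotation":[0,0,0],"grip":0},{"linear":[0,0,-0.021],"rotation":[0,0,0],"grip":0},{"linear":[0,0,-0.003],"rotation":[0,0,0],"grip":0},{"linear":[0,0,-0.003],"rotation":[0,0,0],"grip":0}]'
python3 look.py w7
```

```text
time_s: 7.6
eef_pos: [475.0, 105.1, 66.4]
ee_rot: [0.565, -0.427, 0.563, 0.426]
force: [0.1, 2.4, 3.5]
grip_width: 0.0
7.6 clamp [ 2.6 10.8 66.4] [0.1 2.4 3.5]
```

View pics/w7c.png

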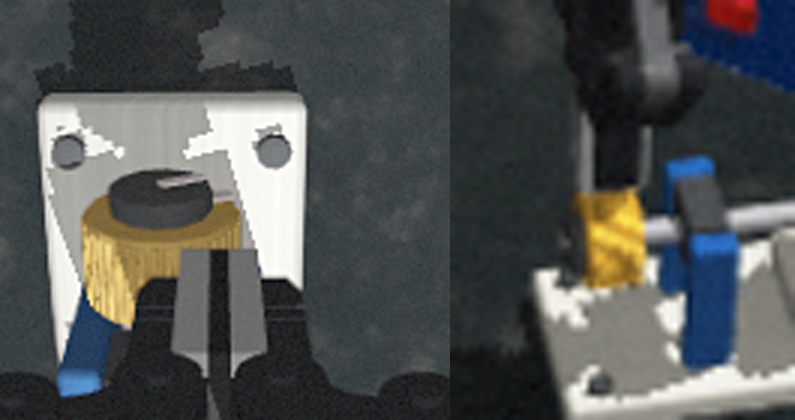

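The line is now on the right, a little below horizontal (≈8.3 rad, 1.75 per stroke by count). Two more strokes should bring it to about 11.8. After that I'll lift off and measure.

```bash
python3 -m jog '[{"linear":[-0.035,0,0],"rotation":[0,0,0],"grip":0},{"linear":[-0.035,0,-0.04],"rotation":[0,0,0],"grip":0},{"linear":[-0.033,0,-0.073],"rotation":[0,0,0],"grip":0},{"linear":[-0.01,0,-0.073],"rotation":[0,0,0],"grip":0},{"linear":[0,0,-0.073],"rotation":[0,0,0],"grip":0},{"linear":[0,0,-0.057],"rotation":[0,0,0],"grip":0},{"linear":[0,0,-0.039],"rotation":[0,0,0],"grip":0},{"linear":[0,0,-0.021],"rotation":[0,0,0],"grip":0},{"linear":[0,0,-0.003],"rotation":[0,0,0],"grip":0},{"linear":[0,0,-0.003],"rotation":[0,0,0],"grip":0},{"linear":[-0.035,0,-0.003],"rotation":[0,0,0],"grip":0},{"linear":[-0.035,0,-0.04],"rotation":[0,0,0],"grip":0},{"linear":[-0.033,0,-0.073],"rotation":[0,0,0],"grip":0},{"linear":[-0.01,0,-0.073],"rotation":[0,0,0],"grip":0},{"linear":[0,0,-0.073],"rotation":[0,0,0],"grip":0},{"linear":[0,0,-0.057],"rotation":[0,0,0],"grip":0},{"linear":[0,0,-0.039],"rotation":[0,0,0],"grip":0},{"linear":[0,0,-0.021],"rotation":[0,0,0],"grip":0},{"linear":[0,0,-0.006],"rotation":[0,0,0],"grip":0},{"linear":[0,0,-0.006],"rotation":[0,0,0],"grip":0}]'
python3 -m jog '[{"linear":[-0.07,0,0],"rotation":[0,0,0],"grip":0},{"linear":[-0.14,0,-0.04],"rotation":[0,0,0],"grip":0},{"linear":[-0.14,0,-0.04],"rotation":[0,0,0],"grip":0}]'
python3 look.py w8
```

```text
time_s: 9.37
eef_pos: [474.6, 103.7, 66.4]
ee_rot: [0.565, -0.427, 0.563, 0.426]
force: [0.4, 2.5, 5.1]
grip_width: 0.002
time_s: 9.62
eef_pos: [472.3, 91.5, 110.8]
ee_rot: [0.567, -0.428, 0.562, 0.425]
force: [0.4, -0.9, 0.3]
grip_width: 0.0
9.6167 clamp [  3.7  -3.  110.8] [ 0.4 -0.9  0.3]
```

View pics/w8c.png

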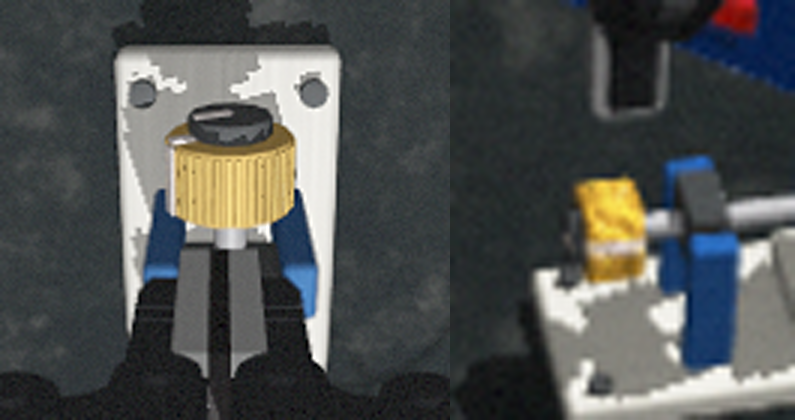

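The line is on the upper left. Next I'll measure its angle by casting rays onto the hub's face and onto the front face.

```bash
cat > ang.py <<'E'
from h import *
import sys
R=Ro.from_euler('z',-16,degrees=True)
def cast(u,v,K,T,off):
    x=(u-K[0,2])/K[0,0];y=(v-K[1,2])/K[1,1];r=np.hypot(x,y)+1e-9
    D=np.stack([x/r*np.sin(r),-y/r*np.sin(r),-np.cos(r)],-1)@T[:3,:3].T
    o=R.inv().apply(T[:3,3]-[469.5,95.4,0]);D=R.inv().apply(D);return o+D*((off-o[0])/D[:,0])[:,None]
p,d,K,T=load(sys.argv[1]);h=cv2.cvtColor(p,cv2.COLOR_RGB2HSV);g=h[...,2];P=R.inv().apply(wpts(d,K,T).reshape(-1,3)-[469.5,95.4,0]).reshape(d.shape+(3,))
v,u=np.indices(d.shape);dx=float(sys.argv[2]) if len(sys.argv)>2 else .5
for nm,off,rr in(('hub',dx-14,(0,10)),('face',dx-9,(10.5,15))):
    Q=cast(u.ravel(),v.ravel(),K,T,off).reshape(d.shape+(3,))
    rad=np.hypot(Q[...,1],Q[...,2]-55)
    m=(rad>rr[0])&(rad<rr[1])&(v>150)&(v<260)&(h[...,1]<70)&(g>110)&(P[...,2]>30)&(abs(P[...,0]-off)<4)
    q=Q[m];print(nm,m.sum(),u[m].min() if m.any() else 0)
    if m.any():
        c=q.mean(0);a=np.arctan2(-c[1],c[2]-55) # + = robot's right
        print('mean y,z',c[1:].round(1),'ang (wheel)',-a, 'principal',np.linalg.svd(q[:,1:]-c[1:])[2][0].round(2), 'all', np.percentile(np.arctan2(q[:,1],q[:,2]-55),[10,50,90]).round(2))
E
python3 ang.py w2; python3 ang.py w8
```

```text
hub 30 238
mean y,z [-3.8 57.1] ang (wheel) -1.0697906854680295 principal [-0.69  0.73] all [-1.29 -0.83  2.68]
face 26 231
mean y,z [-7.1 52.2] ang (wheel) -1.94894963815121 principal [ 0.87 -0.48] all [-2.75 -1.42  0.13]
hub 21 245
mean y,z [-4.3 59.1] ang (wheel) -0.8106809053645011 principal [ 0.9  -0.43] all [-1.05 -0.81 -0.39]
face 19 238
mean y,z [-10.6  59.3] ang (wheel) -1.183385030216463 principal [-0.34  0.94] all [-1.89 -1.08 -0.89]
```

Run:
```python
from h import *
p=load('w8')[0];cv2.imwrite('pics/w8z.png',cv2.resize(p[175:235,225:290],None,fx=9,fy=9,interpolation=cv2.INTER_CUBIC)[...,::-1])
```

```text
(no output)
```

View pics/w8z.png

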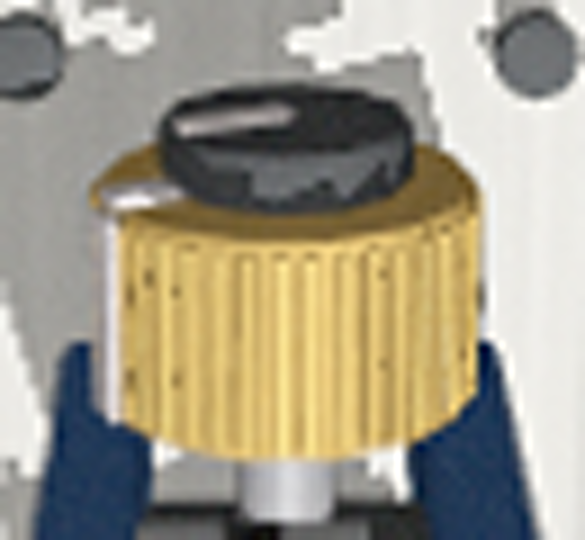

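The front face ellipse is centred at column 286 with half-width 196. The line meets the edge at (110,205), so sin = -0.90 and the wheel is at ≈ -1.1, i.e. 11.45 rad. That leaves about 1.1 rad, or roughly 15–16 mm of stroke.

```bash
python3 -m jog '[{"linear":[0.08,0.004,-0.017],"rotation":[0,0,0],"grip":0},{"linear":[0.115,0.004,-0.017],"rotation":[0,0,0],"grip":0},{"linear":[0.135,0.004,-0.017],"rotation":[0,0,0],"grip":0},{"linear":[0.148,0.004,-0.017],"rotation":[0,0,0],"grip":0},{"linear":[0.148,0.004,-0.017],"rotation":[0,0,0],"grip":0},{"linear":[0.148,0.004,-0.005],"rotation":[0,0,0],"grip":0},{"linear":[0.148,0.004,0.007],"rotation":[0,0,0],"grip":0},{"linear":[0.148,0.004,0.02],"rotation":[0,0,0],"grip":0},{"linear":[0.148,0.004,0.033],"rotation":[0,0,0],"grip":0},{"linear":[0.148,0.004,0.033],"rotation":[0,0,0],"grip":0},{"linear":[0.148,0.004,0.033],"rotation":[0,0,0],"grip":0},{"linear":[0.07,0.004,0.033],"rotation":[0,0,0],"grip":0},{"linear":[0,0.004,0],"rotation":[0,0,0],"grip":0},{"linear":[0,0.004,0],"rotation":[0,0,0],"grip":0}]'
python3 look.py w9;python3 - <<'E'
from h import *
p=load('w9')[0];cv2.imwrite('pics/w9z.png',cv2.resize(p[175:235,225:290],None,fx=9,fy=9,interpolation=cv2.INTER_CUBIC)[...,::-1])
E
```

```text
time_s: 10.88
eef_pos: [471.4, 92.0, 111.0]
ee_rot: [0.567, -0.428, 0.561, 0.425]
force: [-0.2, -1.7, 0.5]
grip_width: 0.0
10.8833 clamp [  2.7  -2.7 111. ] [-0.2 -1.7  0.5]
```

View pics/w9z.png

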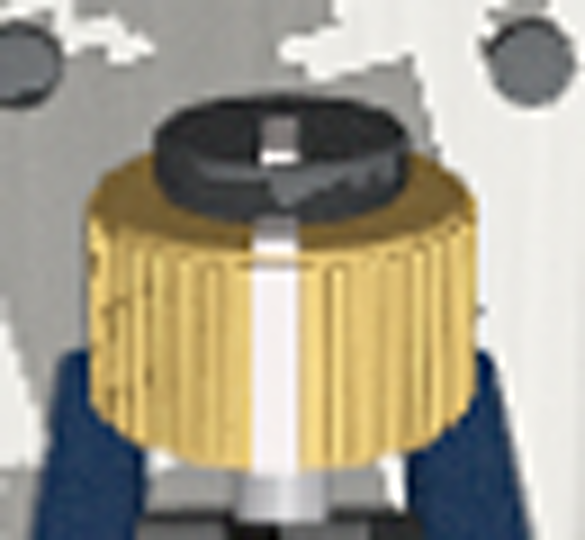

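View pics/w9s.png

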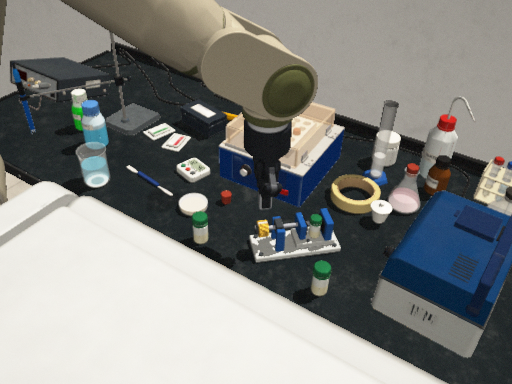

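The line now points straight up (column 275 against a centre of 281). I'll retreat a little, then confirm the turn count from the jaw's travel and check the vial and bystanders.

```bash
python3 -m jog '[{"linear":[-0.1,0,0],"rotation":[0,0,0],"grip":0},{"linear":[-0.2,0.05,0],"rotation":[0,0,0],"grip":0},{"linear":[-0.3,0.15,0],"rotation":[0,0,0],"grip":0},{"linear":[-0.3,0.25,0.1],"rotation":[0,0,0],"grip":0},{"linear":[-0.3,0.35,0.2],"rotation":[0,0,0],"grip":0},{"linear":[-0.3,0.4,0.3],"rotation":[0,0,0],"grip":0},{"linear":[-0.3,0.4,0.4],"rotation":[0,0,0],"grip":0},{"linear":[-0.3,0.4,0.4],"rotation":[0,0,0],"grip":0},{"linear":[-0.3,0.4,0.4],"rotation":[0,0,0],"grip":0}]'
python3 - <<'E'
from h import *
R=Ro.from_euler('z',-16,degrees=True)
snap('scene','s10');snap('top','t10')
def comps(f,lo,hi,z0,z1):
    p,d,K,T=load(f);P=R.inv().apply(pts(d,K,T).reshape(-1,3)-[469.5,95.4,0]).reshape(d.shape+(3,));h=cv2.cvtColor(p,cv2.COLOR_RGB2HSV)
    m=(cv2.inRange(h,lo,hi)>0)&(P[...,2]>z0)&(P[...,2]<z1)&(abs(P[...,1])<40)&(P[...,0]>-20)&(P[...,0]<150)
    n,l=cv2.connectedComponents(m.astype(np.uint8))
    for i in range(1,n):
        q=P[l==i]
        if len(q)>15: print(f,len(q),q.mean(0).round(1),q[:,0].min().round(1))
for f in('scene0','s10','top0','t10'):
    print('blue');comps(f,(100,120,50),(125,255,255),62,75);print('green');comps(f,(50,100,40),(85,255,255),50,80)
a=np.hstack([cv2.resize(load(f)[0][130:225,245:325],(400,475),interpolation=2) for f in('top0','t10')]);cv2.imwrite('pics/cmp.png',a[...,::-1])
D=cv2.absdiff(load('scene0')[0],load('s10')[0]).max(2)
b=load('s10')[0].copy();b[D>45]=(255,0,255);cv2.imwrite('pics/diff.png',b[...,::-1])
E
```

```text
time_s: 11.73
eef_pos: [386.5, 241.7, 196.7]
ee_rot: [0.565, -0.427, 0.563, 0.427]
force: [-0.5, -0.1, -1.0]
grip_width: -0.001
blue
scene0 152 [121.1  -0.3  68.3] 114.6
scene0 118 [78.6 -0.4 67.5] 72.1
scene0 19 [29.1 18.7 63.6] 22.2
scene0 24 [ 30.  -15.9  62.9] 23.8
green
scene0 114 [99.2 -4.2 69.2] 88.5
blue
s10 151 [121.    0.3  68.2] 114.6
s10 120 [72.1 -0.5 67.4] 65.7
s10 19 [29.3 18.2 64.1] 22.1
s10 27 [ 30.4 -16.6  63.4] 23.4
green
s10 116 [99.1 -4.3 69.1] 89.0
blue
top0 120 [120.3  -0.7  67.8] 112.9
top0 101 [77.8 -1.  66.9] 71.1
green
top0 77 [99.3 -3.8 69.8] 88.4
blue
t10 119 [120.3  -0.4  67.9] 112.6
t10 104 [71.2 -0.7 66.8] 64.4
green
t10 78 [99.6 -3.8 69.1] 89.1
```

View pics/cmp.png

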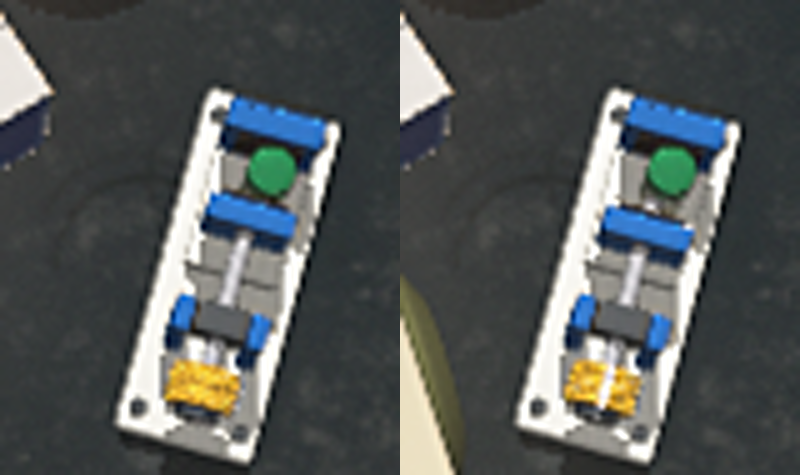

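View pics/diff.png

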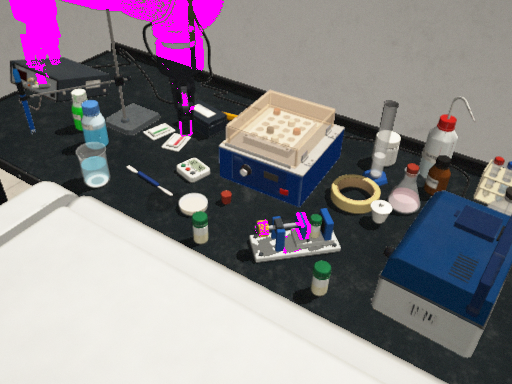

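The jaw moved 6.5–6.6 mm. From about -1.7 rad (-0.8 mm) to +6 mm, 6.8 mm would be expected; one turn more or less would be 3.8 or 9.8 mm, so the count is right. The vial is unmoved and nothing else has changed. I'm handing in.

```bash
python3 -c "
from rig import *
print(finish_job(),sense()['time_s'])"
```

```text
the job is handed in; nothing more can be done
the job is handed in; nothing more can be done
```

I stroked the rim anticlockwise with the shut fingertips: eight and a half strokes with a press of about 3–5 N, then a measured 15 mm trim stroke. The wheel went from about -1.7 rad past the first "line up" and two full turns more. I handed in at about 12 s on the robot's clock, with the arm withdrawn; no verdict was reported.

**Last checks**
- **Line:** it points straight up in the close wrist view, within about 0.05 rad.
- **Turn count:** the jaw moved 6.5–6.6 mm between the first and last pictures. About 6.8 mm was expected; one turn more or fewer would give 9.8 or 3.8 mm, so the count holds.
- **Vial and bystanders:** the vial cap is where it was, within 1 mm. The picture difference shows only the wheel, screw and jaw changed, apart from the arm.

**What disagreed**
- **Ray-cast angle:** the automatic reading of the line's angle was noisy. The hub gave -0.8 and the face -1.1 to -1.2 rad, so I used the position of the line on the face ellipse instead.
- **Turn per stroke:** most full strokes turned the wheel about 10% more than stroke length divided by 15 mm, which I allowed for in the final trim.

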